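# Turn the blank over and hold the light shutter half open

## Task

On the grey inspection fixture, take the bar handle of the flat hinged frame and turn it all the way over, so that the steel blank clamped in it lies flat over the light window with its ribbed face up. Then take the shutter's upright post, pull the sprung shutter towards the robot to half of its travel (it must never get near wide open), and finish while still holding it there, steady: the spring shuts it if you let go. Leave the other things on the bench where they are.

Things in the scene. Friction and masses are not known exactly. Their poses are not given: they have to be found in the camera images.
- fixture: grey metal fixture, fixed to the bench. Origin on the bench under the middle of the hinge line; x points away from the robot at yaw 0 (turned up to about 17 degrees), y left, z up. Main box x -60..60, y -95..95 mm, top 40 mm high; a tongue of that height runs in front to x -174 mm at y 0..95 mm. The frame's hinge line runs along x at y 0, 56 mm high; lugs 64 mm high
- window (a point): centre of the opal light window, 60 x 58 mm, in the fixture's top. The steel shutter blade (62 mm wide, top 45.5 mm high) covers it. Aluminium rails (tops 50 mm high, fixture y 22.5 and 92.5 mm) run along x beside the blade; raised dark marks on them stand level with the post's centre at shut, half (wider mark) and wide open
- leaf (a joint): angle of the hinged frame, rad: 0 = lying over the fixture's -y half, pi/2 = upright, pi (stop) = lying over the window on the +y half. Starts at 0 to 0.3. Stiff hinge: it stays where left; the handle takes 3 to 5 N. Aluminium frame 90 mm along the hinge, 95 mm from hinge to outer edge, 8 mm thick, 0.3 kg, with a slotted steel blank; two ribs on the face that starts underneath
- leaf_bar (a point): middle of the frame's bar handle: dark round steel bar, 10 mm thick, parallel to the hinge, 150 mm from it, in the frame's plane. Clear for 62 mm between the two arms that carry it and 50 mm off the frame's outer edge, so a finger fits between. With the frame flat on either side the bar is 56 mm above open bench
- shutter (a joint): opening of the shutter, m: 0 = shut (start), 0.03 = half, 0.06 = stop, wide open. It slides along the fixture's -x, towards the robot. The spring pulls it shut with about 4.5 N when shut, 10 N at half, 15 N wide open
- post_top (a point): centre of the top face of the shutter's upright dark steel post: 18 x 18 mm square, sides along the fixture's x and y, rising from the blade (45.5 mm) to 97.5 mm above the bench, with a 26 x 26 mm foot 6 mm high. It stands at fixture x -95 mm, y 57.5 mm when shut and moves with the shutter
- bushing: plain steel ring, 40 mm outside, 24 mm bore, 24 mm tall, standing near the fixture's front; bystander; origin under its centre
- hexbolt: dark steel bolt standing on its head, 32 mm across, 55 mm tall, behind the fixture; bystander; origin under its centre
- offcut: aluminium bar offcut 60 x 25 x 20 mm behind the fixture; bystander; origin under its centre
- wrench: steel wrench lying to the robot's right front; bystander; origin under it
- screwdriver: screwdriver with black handle lying to the robot's left front; bystander; origin under it
- cup: white plastic cup, 70 mm wide, 85 mm tall, on the right; bystander; origin under its centre
- oil: grey plastic bottle, 60 mm wide, 150 mm tall, on the left; bystander; origin under its centre

How it is judged:
On the way:
1. the frame has been turned fully over while the shutter is still shut (value of joint leaf above 3.04 rad and value of joint shutter below 0.006 m), for 0.2 s.
At the end, for the whole second after the job is handed in: the frame lies turned over (within 0.1 rad of its stop, ribs up); the shutter stands still at half travel, 30 mm +- 4 mm, held there by the fingers on its post (over 4 N) (value of joint leaf above 3.04 rad and value of joint shutter between 0.026 and 0.034 m and velocity of joint shutter between -0.01 and 0.01 m/s and contact force between shutter and the fingers above 4 N); the arm keeps its last pose, push and grip.
It fails at once if the shutter is pulled nearly wide open (beyond 50 mm) (value of joint shutter above 0.05 m).
It fails at once if a bystander is shifted by more than 30 mm (distance of any of bushing, hexbolt, offcut, wrench, screwdriver, cup, oil from where it was at the start of the episode above 0.03 m).
It also fails if it takes over 51 s, if anything falls off the work surface, if the arm or the gripper's body presses on something with over 40 N, if the wrist force passes 120 N, or if a joint passes its speed limit or range.

## Robot

A 6-joint arm with a two-finger parallel gripper is mounted at the origin on the work surface. World frame = base frame: x ahead of the robot, y to its left, z up, the work surface at z = 0. Lengths are in m, angles in rad, forces in N, time in s.
With the tool pointing down it reaches from about 0.375 to 0.9 m from the base axis. Payload 3.1 kg.
Tool frame: the origin (TCP) lies between the finger pads; the fingertips stand 22 mm ahead of it and the grasp point (between the pads) lies 3 mm ahead of it; z points along the fingers, y is the line along which they close (so a half turn about z gives the same grasp; the last joint's range is limited). The gripper opens to 87 mm and grips with 3 to 60 N. Pads are 19 mm wide; open, the fingers measure 117 mm over their backs; the gripper's body (75 mm by 190 mm) begins 51 mm behind the grasp point.
Start: joints at [-1.528, 0.527, 1.433, -0, 1.181, -0.178], TCP at [0.138, -0.61, 0.218] pointing down, gripper open.
Joint ranges: [-3.08, 3.08], [-0.75, 2.2], [0.22, 2.44], [-1.43, 4.57], [0, 2.65], [-2.85, 2.85]. Speed limits (rad/s): [2.79, 2.79, 3.14, 3.14, 3.14, 3.14].

## Interface

Orientations are given as a unit quaternion [x, y, z, w].
In Python, from rig import robot gives the robot as it stands.
- The arm moves only by the tool move_arm, never from a script. Its argument "series" is text: rows parted by semicolons, each of 6 numbers parted by spaces: the shift along the tool's x, y, z in mm, then the turn, a rotation vector about the tool's x, y, z in degrees. In form: dx dy dz ax ay az; .... A call has 1 to 8 rows; each row is the pose to reach, as a shift and turn from the pose commanded when the call began, along the tool's axes at that moment; what a row does not reach only later rows make up. A row lasts 1/12 s, in which the tool goes at most 41.7 mm and 7.16 degrees, less where a joint would pass 70% of its speed; a pose out of reach is approached as far as the arm can. A call with a gripper value outside its range is refused whole. "jaw" is the opening, from 0 (shut) to 1 (fully open), set as the call begins (left out, the last holds). The fingers move at their own pace and stop on an object; "newtons" is the grip in N (left out, the last holds). Time passes only in rows, so rows that repeat a pose let the fingers close. It gives the time, the measured TCP pose, the force, the opening and the grip force at its end, in the units of the state.
- robot.get_obs(): the state, without advancing time (a new reading comes with each control period).
- robot.camera(name): name is "scene" or "top" or "wrist"; returns a dict with "img" (420x560x3 uint8, red, green, blue), "mtx" (3x3 intrinsics, pixels), "world_to_cam" (4x4, takes a point from world to camera coordinates). Camera axes: x right, y down, z forward; pixel columns grow to the right and rows downward; lengths in m; the calibration is good to about 2 mm. A picture is of the moment at which its call begins. There is no depth.
- robot.hand_in(): hands the job in; it is judged then, once.
Trained networks look in a picture, given as the dict that the camera call returned (one of the last four; its "shot" number tells which), for a name from the list of things; names that differ only in an ending like _2 or _b are one class to them, and where a whole thing is asked for, a point or a joint stands for the part that bears it (a point fixed in the world has none). Each returns a list of dicts, best first, with "p" (0 to 1); they miss things now and then, are a little off and sometimes report something else, mostly with a low value. They report only what shows in the picture. A call takes as long as a camera call.
- robot.search_frame(picture, thing): "xyz" ([x, y, z] in m, in world coordinates, good to about 4 mm: the middle of the surface that is visible of it).
- robot.tip_of(picture, thing): "xyz" ([x, y, z] in m, in world coordinates, good to about 4 mm: a listed point, or the origin of a listed thing).
The state is a dict: "time": time; "q": joint angles; "joint_velocities": joint speeds; "joint_torque": joint torques, N m; "position": TCP position; "tool_rot": TCP orientation; "ft_force": force on the tool from outside, world axes, zero at the start; "moment": the same for the moment, N m; "grip_width": finger opening in m; "grip_force": force on a finger pad.
Only numpy, scipy, OpenCV 4.12 (cv2) and the standard library are available. Lean on these libraries where they do the work, as an engineer would, in place of code of your own. Each camera call takes 0.05 s, during which the arm holds its last target. There are 200 camera calls.

## Working session

There is one attempt and no reset: what is moved stays moved. The work goes in short steps, Python scripts to look and compute and a tool call to move; the robot and the scene stay as the last step left them, time stands still between calls to the robot, and variables do not carry over. Pictures are saved under pics/ and viewed, at most 10 in all, crops included, and the job is handed in when it is done.

Besides the shell and the picture viewer there is one more tool, called after "Call:" in YAML: its name, and indented under it one key for each argument. move_arm: Moves the arm, as the interface text tells. Its arguments: {"type":"object","properties":{"series":{"type":"string"},"jaw":{"type":"number"},"newtons":{"type":"number"}},"required":["series"]}

```bash
ls; mkdir -p pics
python3 - <<'E'
from rig import robot
import cv2,numpy as np
o=robot.get_obs();print(o)
for n in("top","scene"):
    p=robot.camera(n)
    cv2.imwrite(f"pics/{n}0.png",p["img"][:,:,::-1])
    for t in("leaf_bar","post_top","window","fixture","bushing","hexbolt","offcut","cup","oil","wrench","screwdriver"):
        r=robot.tip_of(p,t)
        print(n,t,[(np.round(a["xyz"],4).tolist(),round(a["p"],2)) for a in r[:2]])
E
```

```text
pics
{'time': 0.0, 'q': array([-1.52748537e+00,  5.28504982e-01,  1.43393395e+00,  1.90274426e-06,
        1.18137305e+00, -1.78510119e-01]), 'joint_velocities': array([ 1.19365847e-04, -1.09941757e-03,  2.61061377e-04,  6.33096672e-04,
        9.84168955e-05, -1.20095448e-03]), 'joint_torque': array([-2.09198835e-03, -4.40050864e+01, -1.76591295e+01,  6.33717491e-02,
        5.83185093e-02, -1.64360813e-04]), 'position': array([ 0.13749383, -0.60891266,  0.21653773]), 'tool_rot': array([ 9.93855157e-01,  1.10682860e-01,  7.58337833e-05, -1.10707525e-03]), 'ft_force': array([-0.0419533 , -0.29289438, -0.14796789]), 'moment': array([ 0.00324028, -0.03707181,  0.00513859]), 'grip_force': 0.0, 'grip_width': 0.08717140313313786}
top leaf_bar [([0.5674, -0.0994, 0.0999], 0.8)]
top post_top [([0.4871, 0.1104, 0.099], 0.91)]
top window [([0.5856, 0.1031, 0.0395], 0.57)]
top fixture [([0.5876, 0.0451, -0.0017], 0.57)]
top bushing [([0.568, -0.1001, 0.0998], 0.66), ([0.456, -0.0167, 0.0022], 0.4)]
top hexbolt [([0.6945, 0.076, -0.0024], 0.52)]
top offcut [([0.6856, -0.0335, 0.0008], 0.6)]
top cup [([0.5428, -0.426, -0.0042], 0.8)]
top oil [([0.5562, 0.4021, -0.0004], 0.84)]
top wrench [([0.3938, -0.356, 0.0016], 0.89)]
top screwdriver [([0.3882, 0.3587, -0.002], 0.86)]
scene leaf_bar [([0.5703, -0.096, 0.1025], 0.62)]
scene post_top [([0.4961, 0.1103, 0.0975], 0.85)]
scene window [([0.5871, 0.1014, 0.0388], 0.68)]
scene fixture [([0.5787, 0.0434, -0.0013], 0.77)]
scene bushing [([0.4533, -0.0163, -0.0045], 0.67), ([0.5834, 0.0443, -0.0028], 0.62)]
scene hexbolt [([0.6988, 0.0734, -0.0004], 0.45)]
scene offcut [([0.6829, -0.0386, -0.0013], 0.54)]
scene cup [([0.5469, -0.4268, -0.0018], 0.73)]
scene oil [([0.5535, 0.4022, 0.0035], 0.85)]
scene wrench [([0.3927, -0.3549, 0.0001], 0.74), ([0.4513, -0.0153, -0.0011], 0.68)]
scene screwdriver [([0.3864, 0.3565, 0.0034], 0.67)]
```

View pics/top0.png

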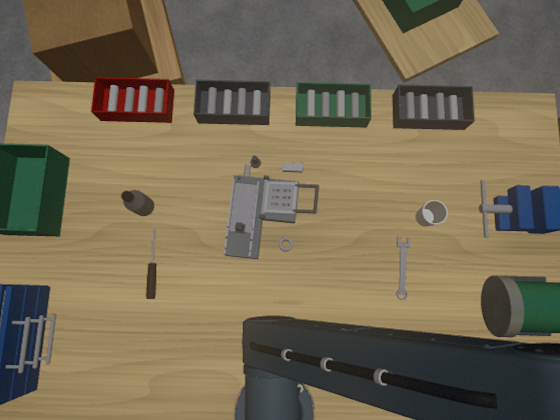

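View pics/scene0.png

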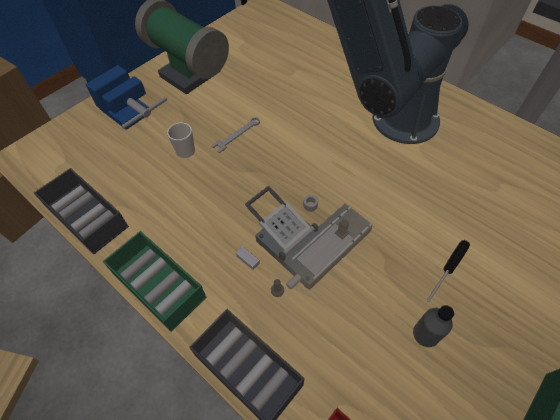

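The top view shows the fixture near (250,210), tongue towards the robot, bar handle at (317,199) and post at (240,227). The frame is tilted about 0.3 rad and fixture yaw is about -5°. Next I move over the bar.

```bash
cat > h.py <<'E'
from rig import robot
import numpy as np
from scipy.spatial.transform import Rotation as R
from scipy.optimize import least_squares
def delta(p,yaw):
    "tool-frame mm and deg from measured pose to world point p (TCP), tool down with tool x at yaw (deg)"
    o=robot.get_obs(); r=R.from_quat(o["tool_rot"])
    t=R.from_euler("z",yaw,degrees=True)*R.from_euler("x",180,degrees=True)
    return np.round(r.inv().apply(np.array(p)-o["position"])*1e3,1), np.round((r.inv()*t).as_rotvec(degrees=True),1)
def fit(obs):
    "obs: list of (name, xyz) -> x,y,yaw,leaf"
    def model(v,n):
        l={"leaf_bar":[0,-.15*np.cos(v[3]),.056+.15*np.sin(v[3])],"post_top":[-.095,.0575,.0975],
           "window":[0,.0575,.04],"fixture":[0,0,0]}[n]
        return R.from_euler("z",v[2]).apply(l)+[v[0],v[1],0]
    f=lambda v:np.concatenate([(model(v,n)-x)*1e3 for n,x in obs])
    s=least_squares(f,[.58,.045,-.09,.25],loss="soft_l1",f_scale=4)
    return s.x,np.round(f(s.x).reshape(-1,3),1)
def look(cams,names):
    L=[]
    for c in cams:
        p=robot.camera(c)
        for n in names:
            r=robot.tip_of(p,n)
            if r and r[0]["p"]>.4: L.append((n,np.array(r[0]["xyz"])))
    return L
E
python3 - <<'E'
from h import *
L=look(["top","scene"]*2,["leaf_bar","post_top","window","fixture"])
v,r=fit(L);print(v,np.degrees(v[2]));print([(n,*x) for (n,_),x in zip(L,r)])
print(delta([v[0]-.04,v[1]-.143,.24],np.degrees(v[2])))
E
```

```text
[ 0.58169585  0.04430176 -0.10264128  0.27694169] -5.88091210134296
[('leaf_bar', np.float64(2.1), np.float64(-1.1), np.float64(-4.6)), ('post_top', np.float64(4.7), np.float64(2.3), np.float64(-4.5)), ('window', np.float64(-0.1), np.float64(-1.8), np.float64(0.1)), ('fixture', np.float64(-4.6), np.float64(0.3), np.float64(0.6)), ('leaf_bar', np.float64(-5.1), np.float64(-0.3), np.float64(-2.2)), ('post_top', np.float64(1.0), np.float64(-0.9), np.float64(-1.5)), ('window', np.float64(0.1), np.float64(-0.9), np.float64(0.3)), ('fixture', np.float64(-0.4), np.float64(-2.5), np.float64(1.5)), ('leaf_bar', np.float64(0.3), np.float64(2.0), np.float64(-0.4)), ('post_top', np.float64(-202.0), np.float64(36.3), np.float64(99.2)), ('window', np.float64(0.7), np.float64(-0.0), np.float64(1.4)), ('fixture', np.float64(-4.9), np.float64(-3.7), np.float64(-0.7)), ('leaf_bar', np.float64(174.5), np.float64(255.5), np.float64(98.3)), ('post_top', np.float64(0.1), np.float64(-4.1), np.float64(2.0)), ('window', np.float64(2.0), np.float64(-1.4), np.float64(0.9)), ('fixture', np.float64(1.0), np.float64(1.9), np.float64(-2.5))]
(array([ 506.7, -409.5,  -22.4]), array([-0. , -0. , 18.6]))
```

Call:
move_arm:
  series: "32 -25 -1 0 0 0; 64 -51 -3 0 0 0; 96 -77 -4 0 0 2; 127 -102 -6 0 0 5; 158 -128 -7 0 0 8; 190 -153 -8 0 0 10; 222 -179 -10 0 0 13; 253 -205 -11 0 0 16"
  jaw: 1

```text
time: 2.87
position: [0.3403, -0.3526, 0.229]
tool_rot: [1.0, -0.03, 0.0, 0.0]
ft_force: [0.7, -0.4, -1.0]
grip_width: 0.087
grip_force: 0.0
```

Call:
move_arm:
  series: "32 -25 -1 0 0 0; 64 -51 -3 0 0 1; 96 -77 -4 0 0 2; 127 -102 -6 0 0 2.5; 158 -128 -7 0 0 2.5; 190 -153 -8 0 0 2.5; 222 -179 -10 0 0 2.5; 253 -205 -11 0 0 2.5"

```text
time: 3.53
position: [0.6053, -0.1624, 0.2399]
tool_rot: [0.999, -0.05, 0.0, 0.0]
ft_force: [0.6, -0.4, -0.0]
grip_width: 0.087
grip_force: 0.0
```

Run:
```python
from h import *
import cv2
o=robot.get_obs();print(o["time"],o["position"],o["tool_rot"])
p=robot.camera("wrist");cv2.imwrite("pics/w1.png",p["img"][:,:,::-1])
L=look(["wrist"]*3+["top","scene"]*1,["leaf_bar","post_top","window","fixture"])
for n,x in L: print(n,x.round(4))
v,r=fit(L);print(v,np.degrees(v[2]));print(r)
```

```text
3.5333 [ 0.60526471 -0.1623678   0.23989675] [ 9.98732042e-01 -5.03405726e-02  3.10890651e-04  1.93819885e-04]
leaf_bar [ 0.5693 -0.1014  0.0958]
window [0.5826 0.1007 0.0419]
fixture [ 5.807e-01  4.770e-02 -5.000e-04]
leaf_bar [ 0.5706 -0.0983  0.0932]
window [0.5826 0.1014 0.0416]
fixture [ 0.58    0.0482 -0.0011]
leaf_bar [ 0.5674 -0.0993  0.0973]
window [0.5836 0.1038 0.0417]
fixture [0.5797 0.0488 0.0008]
post_top [0.491  0.1094 0.1004]
window [0.5854 0.1039 0.0394]
fixture [ 5.835e-01  4.590e-02 -1.000e-04]
leaf_bar [ 0.5742 -0.0989  0.0986]
post_top [0.3911 0.3582 0.0006]
window [0.5877 0.1028 0.0411]
fixture [ 0.5803  0.0475 -0.0022]
[ 0.58024099  0.04621888 -0.07063811  0.26896255] -4.047265594320786
[[ 7.000e-01  3.400e+00  1.000e-01]
 [ 1.700e+00  2.900e+00 -1.900e+00]
 [-5.000e-01 -1.500e+00  5.000e-01]
 [-6.000e-01  3.000e-01  2.700e+00]
 [ 1.700e+00  2.200e+00 -1.600e+00]
 [ 2.000e-01 -2.000e+00  1.100e+00]
 [ 2.600e+00  1.300e+00 -1.400e+00]
 [ 7.000e-01 -2.000e-01 -1.700e+00]
 [ 5.000e-01 -2.600e+00 -8.000e-01]
 [-1.500e+00  9.000e-01 -2.900e+00]
 [-1.100e+00 -3.000e-01  6.000e-01]
 [-3.300e+00  3.000e-01  1.000e-01]
 [-4.200e+00  9.000e-01 -2.700e+00]
 [ 9.840e+01 -2.479e+02  9.690e+01]
 [-3.400e+00  8.000e-01 -1.100e+00]
 [-1.000e-01 -1.300e+00  2.200e+00]]
```

View pics/w1.png

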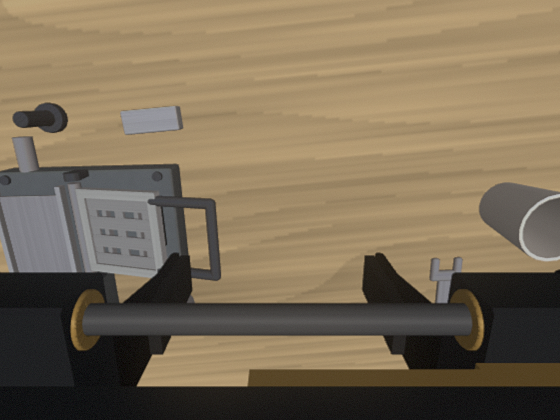

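The wrist view shows the bar between its arms, roughly from (212,205) to (216,272). I'll project that for position and yaw.

```bash
cat >> h.py <<'E'
def proj(p,uv,z):
    W=np.linalg.inv(p["world_to_cam"]); K=np.linalg.inv(p["mtx"])
    d=W[:3,:3]@(K@[uv[0],uv[1],1]); c=W[:3,3]
    return c+d*(z-c[2])/d[2]
E
python3 - <<'E'
from h import *
p=robot.camera("wrist")
a=proj(p,(212,205),.097);b=proj(p,(216.5,274),.097);print(a,b,np.degrees(np.arctan2((a-b)[1],(a-b)[0])))
# fixture far edge: perpendicular to x
a=proj(p,(40,168),.04);b=proj(p,(177,164),.04);print(a,b,np.degrees(np.arctan2((a-b)[1],(a-b)[0]))-90)
print(delta([.569,-.0985,.160],-5))
E
```

```text
[ 0.6034253  -0.10463865  0.097     ] [ 0.53452019 -0.09826731  0.097     ] -5.2828589063112465
[0.64630095 0.07996255 0.04      ] [ 0.63601253 -0.06288577  0.04      ] -4.1195213142991065
(array([-41. , -61.5,  79.5]), array([-0. ,  0. , -0.8]))
```

Call:
move_arm:
  series: "-14 -20 5 0 0 0; -28 -40 20 0 0 -1; -41 -60 40 0 0 -1; -41 -60 60 0 0 -1; -41 -60 80 0 0 -1; -41 -60 80 0 0 -1; -41 -60 80 0 0 -1"
  jaw: 0.5
  newtons: 25

```text
time: 5.47
position: [0.5684, -0.0998, 0.1589]
tool_rot: [0.999, -0.042, -0.001, -0.0]
ft_force: [0.4, 0.0, 0.3]
grip_width: 0.0488
grip_force: 0.0
```

Run:
```python
from h import *
import cv2
o=robot.get_obs();print(o["time"],o["position"],o["grip_width"])
p=robot.camera("wrist");cv2.imwrite("pics/w2.png",p["img"][:,:,::-1])
for q in robot.tip_of(p,"leaf_bar"):print(q)
print(p["world_to_cam"].round(3),p["mtx"])
```

```text
5.4667 [ 0.56835254 -0.09979791  0.1589353 ] 0.048844687977575636
{'xyz': [0.5687, -0.0985, 0.0979], 'p': 0.66}
[[-0.084 -0.997 -0.001 -0.052]
 [-0.952  0.08   0.296  0.53 ]
 [-0.295  0.026 -0.955  0.505]
 [ 0.     0.     0.     1.   ]] [[353.71428983   0.         276.78419007]
 [  0.         353.71428983 213.70094362]
 [  0.           0.           1.        ]]
```

View pics/w2.png

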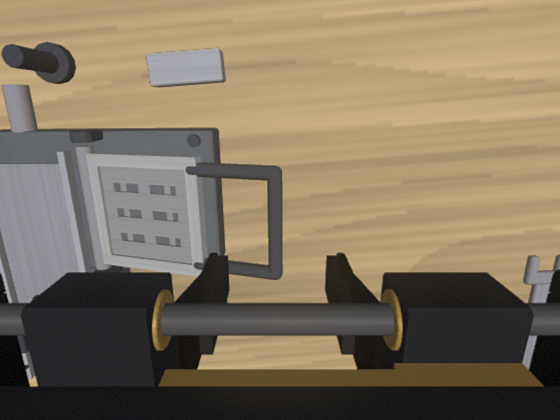

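The bar runs from (275,175) to (278,275), centred between the fingers laterally. The camera looks from the front, so I check the middle by projection.

Run:
```python
from h import *
p=robot.camera("wrist")
for z in(.092,.097): print(proj(p,(275,176),z),proj(p,(277,270),z))
o=robot.get_obs();r=R.from_quat(o["tool_rot"])
for d in(.003,.022):
  t=o["position"]+r.apply([0,0,d]);c=p["world_to_cam"]@[*t,1];q=p["mtx"]@c[:3];print(q/q[2])
print(delta([.569,-.0995,.098],-5))
```

```text
[ 0.60497241 -0.10239445  0.092     ] [ 0.53541964 -0.09790089  0.092     ]
[ 0.60592946 -0.10249854  0.097     ] [ 0.53785261 -0.09810034  0.097     ]
[276.99656362 265.46994098   1.        ]
[276.98969729 251.145144     1.        ]
(array([-1.4, -1.2, 62.9]), array([ 0. , -0.2,  0.2]))
```

Call:
move_arm:
  series: "0 0 15 0 0 0; 0 0 35 0 0 0; 0 0 50 0 0 0; 0 0 61 0 0 0; 0 0 61 0 0 0"

```text
time: 6.03
position: [0.5681, -0.1001, 0.0974]
tool_rot: [0.999, -0.042, -0.001, -0.0]
ft_force: [-1.4, -0.5, -0.9]
grip_width: 0.0437
grip_force: 0.0
```

Call:
move_arm:
  series: "0 0 0 0 0 0; 0 0 0 0 0 0; 0 0 0 0 0 0; 0 0 0 0 0 0; 0 0 0 0 0 0; 0 0 0 0 0 0"
  jaw: 0
  newtons: 25

```text
time: 6.53
position: [0.5691, -0.1001, 0.0991]
tool_rot: [0.999, -0.042, 0.0, 0.0]
ft_force: [-0.4, 0.4, 0.6]
grip_width: 0.0115
grip_force: 0.0
```

Run:
```python
from h import *
o=robot.get_obs();print(o)
```

```text
{'time': 6.5333, 'q': array([-3.67441996e-01,  6.24594887e-01,  1.65537978e+00,  1.63823144e-05,
        8.60699237e-01,  1.28690150e+00]), 'joint_velocities': array([-0.00080775,  0.00586817,  0.00109791, -0.00172185, -0.00242723,
        0.00013119]), 'joint_torque': array([-7.26031241e-03, -4.30735123e+01, -1.25040525e+01,  4.28629154e-02,
       -6.81412895e-02,  1.96009319e-04]), 'position': array([ 0.5691086 , -0.10011972,  0.09905448]), 'tool_rot': array([ 9.99127282e-01, -4.17667642e-02,  4.37215520e-04,  1.41085750e-04]), 'ft_force': array([-0.44663852,  0.44111906,  0.57919459]), 'moment': array([0.03317735, 0.00060149, 0.02916264]), 'grip_force': 0.0, 'grip_width': 0.011482071642260503}
```

Run:
```python
import numpy as np
t=np.linspace(.27,np.pi,32+1)
Y=150*np.cos(t);Z=-150*np.sin(t)
for c in range(4):
    i=8*c
    print("; ".join(f"0 {Y[k]-Y[i]:.0f} {Z[k]-Z[i]:.0f} 0 0 0" for k in range(i+1,i+9)))
```

```text
0 -4 -13 0 0 0; 0 -9 -25 0 0 0; 0 -16 -37 0 0 0; 0 -23 -48 0 0 0; 0 -32 -59 0 0 0; 0 -41 -68 0 0 0; 0 -51 -77 0 0 0; 0 -62 -85 0 0 0
0 -12 -7 0 0 0; 0 -24 -13 0 0 0; 0 -36 -17 0 0 0; 0 -49 -21 0 0 0; 0 -62 -23 0 0 0; 0 -76 -25 0 0 0; 0 -89 -25 0 0 0; 0 -103 -23 0 0 0
0 -13 2 0 0 0; 0 -26 6 0 0 0; 0 -39 11 0 0 0; 0 -51 17 0 0 0; 0 -62 23 0 0 0; 0 -73 31 0 0 0; 0 -83 40 0 0 0; 0 -93 50 0 0 0
0 -8 11 0 0 0; 0 -16 22 0 0 0; 0 -22 34 0 0 0; 0 -27 46 0 0 0; 0 -32 59 0 0 0; 0 -35 72 0 0 0; 0 -36 85 0 0 0; 0 -37 99 0 0 0
```

Call:
move_arm:
  series: "0 0 0 0 0 0; 0 0 0 0 0 0; 0 0 0 0 0 0"

```text
time: 6.78
position: [0.5688, -0.1001, 0.0986]
tool_rot: [0.999, -0.042, 0.0, -0.0]
ft_force: [0.8, -0.3, 0.0]
grip_width: 0.0013
grip_force: 0.0
```

Run:
```python
from h import *
import cv2
p=robot.camera("wrist");cv2.imwrite("pics/w3.png",p["img"][:,:,::-1])
q=robot.camera("scene")
cv2.imwrite("pics/s3.png",cv2.resize(q["img"][150:320,200:400,::-1],None,fx=3,fy=3))
print(robot.get_obs()["grip_width"],robot.tip_of(p,"leaf_bar"),robot.tip_of(q,"leaf_bar"))
```

```text
0.0005845252755084369 [{'xyz': [0.5695, -0.0988, 0.0966], 'p': 0.96}] [{'xyz': [0.5735, -0.0976, 0.0992], 'p': 0.6}]
```

View pics/w3.png

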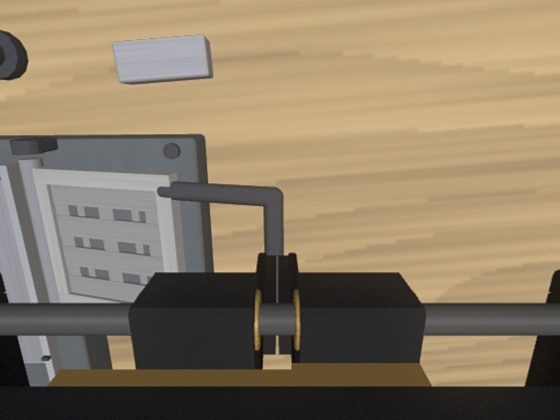

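View pics/s3.png

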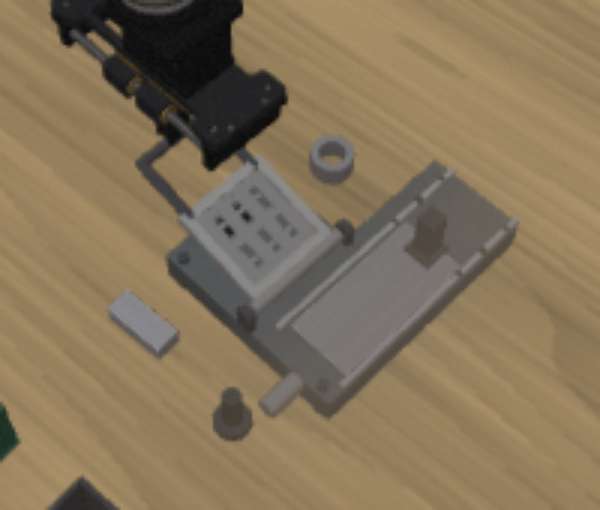

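Run:
```python
from h import *
p=robot.camera("wrist");o=robot.get_obs()
def T(pos,q):
    M=np.eye(4);M[:3,:3]=R.from_quat(q).as_matrix();M[:3,3]=pos;return M
X=p["world_to_cam"]@T(o["position"],o["tool_rot"])  # tool->cam
print("cam in tool",np.linalg.inv(X)[:3,3])
P=[]
for pos,q in [([.60526,-.16237,.2399],[.998732,-.05034,.00031,.00019]),([.56835,-.0998,.15894],[.9991,-.042,-.001,0]),(o["position"],o["tool_rot"])]:
    P.append(p["mtx"]@(X@np.linalg.inv(T(pos,q)))[:3])
def tri(uv):
    A=[]
    for (u,v),M in zip(uv,P): A+=[u*M[2]-M[0],v*M[2]-M[1]]
    x=np.linalg.svd(np.array(A))[2][-1];x=x[:3]/x[3]
    print(x,[np.round((M@[*x,1])[:2]/(M@[*x,1])[2],1) for M in P])
tri([(216,200),(280,168),(281,190)])   # bar far outer corner
tri([(124,122),(148,54),(114,43)])   # offcut top far-left corner, z .02
```

```text
cam in tool [ 8.07915341e-02  9.65857474e-06 -1.66837022e-01]
[ 0.60742199 -0.10543222  0.08761066] [array([215.8, 199.7]), array([280.3, 168.6]), array([281. , 189.9])]
[ 0.68639681 -0.02644117  0.06893475] [array([121.7, 120.6]), array([152.5,  56.5]), array([112.3,  42.3])]
```

Call:
move_arm:
  series: "0 0 0 0 0 0; 0 0 0 0 0 0; 0 0 0 0 0 0; 0 0 0 0 0 0; 0 0 0 0 0 0; 0 0 0 0 0 0"
  jaw: 0.5

```text
time: 7.53
position: [0.5688, -0.1001, 0.0986]
tool_rot: [0.999, -0.042, 0.0, -0.0]
ft_force: [0.3, -0.1, 0.1]
grip_width: 0.0328
grip_force: 0.0
```

Run:
```python
from h import *
import cv2
p=robot.camera("wrist");cv2.imwrite("pics/w4.png",p["img"][:,:,::-1])
print(robot.get_obs()["grip_width"],robot.get_obs()["position"])
for z in(.06,.07,.08,.09,.1):
    s=""
    for x in(.038,.031,-.031,-.038):
        w=np.array([.569,-.1005,z])+R.from_euler("z",-5,degrees=True).apply([x,0,0]);c=p["mtx"]@(p["world_to_cam"]@[*w,1])[:3];s+=str(np.round(c[:2]/c[2]))
    print(z,s)
```

```text
0.03655899006031315 [ 0.56884286 -0.10005653  0.09855487]
0.06 [278. 180.][278. 192.][277. 285.][277. 295.]
0.07 [278. 184.][278. 196.][277. 293.][277. 303.]
0.08 [278. 188.][278. 201.][277. 302.][277. 312.]
0.09 [278. 192.][278. 206.][277. 311.][277. 322.]
0.1 [278. 197.][278. 211.][277. 321.][277. 332.]
```

View pics/w4.png

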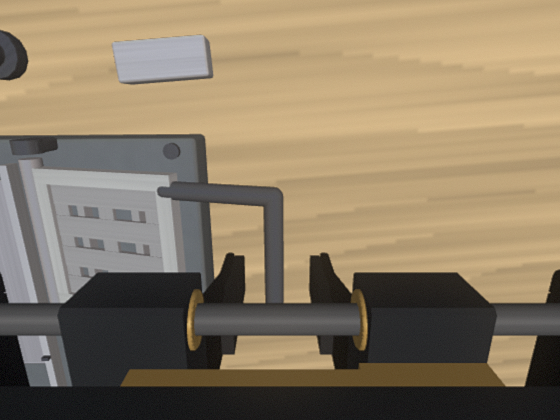

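Run:
```python
import cv2
for f,rows in(("w2",(195,220,245)),("w3",(220,240)),("w4",(220,250,280,298))):
    g=cv2.imread(f"pics/{f}.png",0)
    for r in rows: print(f,r,g[r,258:296].tolist())
g=cv2.imread("pics/w4.png",0);print(g[170:215,240].tolist());print(g[290:330,274].tolist())
```

```text
w2 195 [159, 159, 159, 160, 159, 160, 161, 160, 164, 111, 64, 65, 72, 76, 81, 80, 79, 81, 79, 79, 80, 77, 73, 68, 119, 156, 164, 162, 161, 160, 159, 160, 161, 162, 160, 161, 161, 163]
w2 220 [149, 148, 150, 148, 151, 148, 151, 150, 152, 117, 73, 63, 71, 76, 77, 80, 78, 79, 78, 81, 78, 77, 68, 67, 116, 150, 157, 158, 155, 157, 156, 155, 157, 156, 158, 159, 158, 159]
w2 245 [154, 154, 155, 153, 150, 154, 151, 148, 152, 156, 98, 59, 67, 75, 77, 81, 79, 78, 79, 78, 78, 77, 73, 67, 110, 143, 149, 147, 148, 148, 149, 148, 150, 149, 150, 149, 152, 149]
w3 220 [163, 164, 164, 166, 167, 127, 77, 59, 69, 74, 78, 79, 82, 79, 82, 80, 83, 82, 81, 83, 81, 79, 77, 71, 69, 119, 153, 158, 156, 158, 154, 154, 154, 154, 154, 152, 156, 153]
w3 240 [155, 156, 158, 159, 159, 142, 85, 57, 65, 72, 74, 80, 81, 84, 82, 80, 81, 82, 82, 81, 81, 80, 77, 71, 63, 96, 146, 158, 157, 156, 154, 156, 156, 157, 156, 156, 155, 156]
w4 220 [166, 166, 167, 168, 169, 130, 77, 59, 70, 72, 78, 81, 82, 84, 83, 82, 81, 84, 83, 84, 80, 82, 78, 75, 69, 122, 156, 160, 159, 156, 158, 157, 156, 156, 154, 155, 155, 157]
w4 250 [167,
[... 196 characters left out ...]
154, 157, 122, 72, 56, 68, 72, 77, 80, 80, 79, 80, 80, 81, 81, 81, 79, 79, 78, 74, 65, 97, 148, 160, 158, 156, 157, 157, 156, 157, 157, 158, 156, 157]
w4 298 [162, 161, 164, 162, 163, 165, 166, 106, 53, 63, 70, 75, 78, 80, 79, 79, 82, 79, 79, 81, 80, 79, 79, 73, 67, 97, 155, 166, 166, 163, 164, 165, 165, 166, 165, 165, 165, 165]
[171, 171, 169, 171, 167, 169, 168, 167, 169, 169, 169, 171, 169, 171, 170, 98, 66, 73, 78, 83, 81, 82, 83, 83, 83, 82, 83, 83, 83, 82, 78, 76, 67, 59, 78, 158, 170, 169, 170, 168, 169, 167, 167, 165, 165]
[79, 81, 81, 80, 81, 81, 78, 83, 82, 77, 81, 81, 73, 52, 47, 55, 59, 63, 68, 71, 75, 77, 78, 81, 82, 82, 86, 87, 93, 97, 101, 100, 101, 96, 93, 88, 89, 84, 86, 83]
```

The fingers closed fully without the bar. The visible fingertips seem to end just above it, so I descend about 20 mm and regrasp.

Call:
move_arm:
  series: "0 0 0 0 0 0; 0 0 8 0 0 0; 0 0 15 0 0 0; 0 0 20 0 0 0; 0 0 20 0 0 0; 0 0 20 0 0 0"
  jaw: 0.5

```text
time: 8.08
position: [0.5683, -0.0999, 0.0777]
tool_rot: [0.999, -0.042, -0.001, -0.0]
ft_force: [0.3, -0.0, -0.1]
grip_width: 0.0434
grip_force: 0.0
```

Call:
move_arm:
  series: "0 0 0 0 0 0; 0 0 0 0 0 0; 0 0 0 0 0 0; 0 0 0 0 0 0; 0 0 0 0 0 0; 0 0 0 0 0 0; 0 0 0 0 0 0; 0 0 0 0 0 0"
  jaw: 0

```text
time: 8.75
position: [0.569, -0.0986, 0.0785]
tool_rot: [0.999, -0.042, 0.0, -0.001]
ft_force: [1.6, 4.6, 0.2]
grip_width: 0.0093
grip_force: 25.0
```

Call:
move_arm:
  series: "0 -4 -13 0 0 0; 0 -9 -25 0 0 0; 0 -16 -37 0 0 0; 0 -23 -48 0 0 0; 0 -32 -59 0 0 0; 0 -41 -68 0 0 0; 0 -51 -77 0 0 0; 0 -62 -85 0 0 0"

```text
time: 9.42
position: [0.5736, -0.0386, 0.1647]
tool_rot: [0.999, -0.042, -0.0, 0.001]
ft_force: [-1.4, -3.7, -3.2]
grip_width: 0.0089
grip_force: 25.0
```

Run:
```python
from h import *
for c in("top","scene","wrist"):
    p=robot.camera(c);print(c,[(a["xyz"],a["p"]) for a in robot.tip_of(p,"leaf_bar")[:2]])
o=robot.get_obs();print(o["position"],o["ft_force"],o["moment"],o["grip_width"],o["grip_force"])
```

```text
top []
scene [([0.578, -0.0391, 0.1818], 0.57)]
wrist [([0.5749, -0.0379, 0.1796], 0.58)]
[ 0.57365641 -0.03843375  0.16480409] [-3.41167287 -1.31674426  6.85366542] [-0.33252482  0.58950128  0.00618974] 0.00883639921585971 24.989473521709442
```

The frame is following (bar about 150 mm from the hinge); on with the arc.

Call:
move_arm:
  series: "0 -12 -7 0 0 0; 0 -24 -13 0 0 0; 0 -36 -17 0 0 0; 0 -49 -21 0 0 0; 0 -62 -23 0 0 0; 0 -76 -25 0 0 0; 0 -89 -25 0 0 0; 0 -103 -23 0 0 0"

```text
time: 10.38
position: [0.5821, 0.064, 0.1883]
tool_rot: [0.999, -0.042, -0.0, 0.001]
ft_force: [-4.1, -2.7, 9.4]
grip_width: 0.0094
grip_force: 25.0
```

Call:
move_arm:
  series: "0 -13 2 0 0 0; 0 -26 6 0 0 0; 0 -39 11 0 0 0; 0 -51 17 0 0 0; 0 -62 23 0 0 0; 0 -73 31 0 0 0; 0 -83 40 0 0 0; 0 -93 50 0 0 0"

```text
time: 11.05
position: [0.5896, 0.1579, 0.1354]
tool_rot: [0.999, -0.042, -0.001, 0.0]
ft_force: [-3.6, -2.2, 2.0]
grip_width: 0.0092
grip_force: 25.0
```

Run:
```python
from h import *
for c in("top","scene","wrist"):
    p=robot.camera(c);print(c,[(a["xyz"],a["p"]) for a in robot.tip_of(p,"leaf_bar")[:2]])
o=robot.get_obs();print(o["position"],o["ft_force"],o["moment"],o["grip_width"],o["grip_force"])
```

```text
top []
scene [([0.5927, 0.1587, 0.1576], 0.79), ([0.3892, -0.356, 0.002], 0.31)]
wrist [([0.5879, 0.1579, 0.1525], 0.96)]
[0.58964452 0.15761518 0.13584522] [-3.07743247  2.35292303 -1.41920633] [0.47250158 0.60242479 0.02485637] 0.009152322318079428 24.998537600040436
```

Call:
move_arm:
  series: "0 -8 11 0 0 0; 0 -16 22 0 0 0; 0 -22 34 0 0 0; 0 -27 46 0 0 0; 0 -32 59 0 0 0; 0 -35 72 0 0 0; 0 -36 85 0 0 0; 0 -37 99 0 0 0"

```text
time: 12.02
position: [0.5929, 0.1947, 0.0377]
tool_rot: [0.999, -0.042, -0.0, -0.001]
ft_force: [-5.2, 3.6, 2.5]
grip_width: 0.0092
grip_force: 25.0
```

Run:
```python
from h import *
for c in("top","scene","wrist"):
    p=robot.camera(c);print(c,[(a["xyz"],a["p"]) for a in robot.tip_of(p,"leaf_bar")[:2]])
    print([(a["xyz"],a["p"]) for a in robot.tip_of(p,"post_top")[:2]])
o=robot.get_obs();print(o["position"],o["ft_force"],o["moment"],o["grip_width"],o["grip_force"])
```

```text
top [([0.5921, 0.1974, 0.0621], 0.88), ([0.5831, 0.0473, -0.0019], 0.2)]
[([0.4894, 0.1101, 0.0992], 0.92)]
scene [([0.5961, 0.1931, 0.0608], 0.8)]
[([0.4939, 0.1114, 0.0971], 0.56)]
wrist [([0.59, 0.1964, 0.0605], 0.85)]
[]
[0.59285499 0.19471888 0.03694168] [-2.95646883  5.40118557 -3.24046699] [0.83570022 0.57510694 0.11176217] 0.009418464267330333 25.023804903030396
```

Call:
move_arm:
  series: "0 0 3 0 0 0; 0 0 6 0 0 0; 0 0 6 0 0 0; 0 0 6 0 0 0"

```text
time: 12.8
position: [0.5929, 0.1948, 0.0335]
tool_rot: [0.999, -0.042, -0.0, -0.001]
ft_force: [-7.8, 4.2, 10.4]
grip_width: 0.009
grip_force: 25.0
```

Run:
```python
from h import *
for c in("top","scene","wrist"):
    p=robot.camera(c);print(c,[(a["xyz"],a["p"]) for a in robot.tip_of(p,"leaf_bar")[:1]])
o=robot.get_obs();print(o["position"],o["ft_force"],o["moment"],o["grip_width"],o["grip_force"])
```

```text
top []
scene [([0.5932, 0.1948, 0.0592], 0.93)]
wrist [([0.5945, 0.1933, 0.0576], 0.63)]
[0.59294312 0.19477459 0.03348062] [-7.14218252  4.31475649 10.29602687] [0.76917943 1.14810337 0.08621485] 0.009404447129744715 25.032950341701508
```

The frame is on its stop (10 N reaction). Release, lift and go over the post.

Call:
move_arm:
  series: "0 0 -4 0 0 0; 0 0 -5 0 0 0; 0 0 -5 0 0 0; 0 0 -5 0 0 0; 0 0 -5 0 0 0; 0 0 -5 0 0 0; 0 0 -5 0 0 0; 0 0 -10 0 0 0"
  jaw: 0.4

```text
time: 13.77
position: [0.5927, 0.1936, 0.0406]
tool_rot: [0.999, -0.042, -0.001, 0.0]
ft_force: [-0.0, 0.4, 0.0]
grip_width: 0.0344
grip_force: 0.0
```

Call:
move_arm:
  series: "0 0 -25 0 0 0; 0 0 -55 0 0 0; 0 0 -90 0 0 0; 0 0 -125 0 0 0; 0 0 -150 0 0 0; -35 35 -150 0 0 0; -65 65 -150 0 0 0; -95 92 -150 0 0 0"

```text
time: 14.43
position: [0.4964, 0.114, 0.1925]
tool_rot: [0.999, -0.041, 0.001, 0.0]
ft_force: [-0.7, -0.8, 0.8]
grip_width: 0.0349
grip_force: 0.0
```

Call:
move_arm:
  series: "0 0 0 0 0 0; 0 0 0 0 0 0; 0 0 0 0 0 0"
  jaw: 0.5

```text
time: 14.68
position: [0.498, 0.1145, 0.1923]
tool_rot: [0.999, -0.042, 0.001, -0.0]
ft_force: [0.2, -0.5, 0.1]
grip_width: 0.0421
grip_force: 0.0
```

Run:
```python
from h import *
import cv2
for c in("top","scene","wrist"):
    p=robot.camera(c)
    for n in("leaf_bar","post_top"):print(c,n,[(a["xyz"],a["p"]) for a in robot.tip_of(p,n)[:1]])
cv2.imwrite("pics/w5.png",p["img"][:,:,::-1])
o=robot.get_obs();print(o["time"],o["position"],o["tool_rot"],o["grip_width"])
print(delta([.4905,.111,.078],-5))
for z in (.0515,.0975):
    w=[.4905,.111,z];c=p["mtx"]@(p["world_to_cam"]@[*w,1])[:3];print(c/c[2])
```

```text
top leaf_bar []
top post_top [([0.4911, 0.1071, 0.0998], 0.56)]
scene leaf_bar [([0.593, 0.1947, 0.0584], 0.94)]
scene post_top [([0.4922, 0.1113, 0.1001], 0.78)]
wrist leaf_bar [([0.59, 0.1943, 0.055], 0.94)]
wrist post_top [([0.4911, 0.1058, 0.1009], 0.91)]
15.1333 [0.4971653  0.11489063 0.19139281] [ 9.99135943e-01 -4.15615981e-02 -3.79044553e-05 -6.92629391e-06] 0.04374169680054442
(array([ -6.3,   4.4, 113.4]), array([-0. ,  0. ,  0.2]))
[282.01035721 206.66980008   1.        ]
[282.82994986 222.91400614   1.        ]
```

View pics/w5.png

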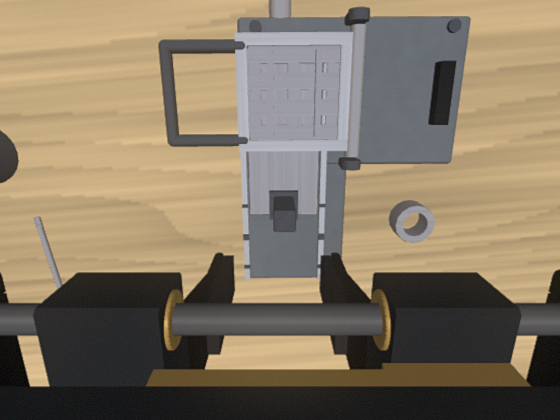

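The wrist view shows the frame flat over the window with bar at left (170,92), and the post at (285,220), still shut, just ahead of the fingers. Next: shift, descend and grip.

Call:
move_arm:
  series: "-6 6 10 0 0 0; -6 6 35 0 0 0; -6 6 65 0 0 0; -6 6 90 0 0 0; -6 6 107 0 0 0; -6 6 115 0 0 0; -6 6 115 0 0 0"

```text
time: 15.72
position: [0.4893, 0.1092, 0.0749]
tool_rot: [0.999, -0.042, -0.002, 0.0]
ft_force: [-0.8, -0.8, -0.3]
grip_width: 0.0433
grip_force: 0.0
```

Call:
move_arm:
  series: "0 0 0 0 0 0; 0 0 0 0 0 0; 0 0 0 0 0 0; 0 0 0 0 0 0; 0 0 0 0 0 0; 0 0 0 0 0 0; 0 0 0 0 0 0; 0 0 0 0 0 0"
  jaw: 0
  newtons: 55

```text
time: 16.38
position: [0.4911, 0.1097, 0.0774]
tool_rot: [0.999, -0.042, 0.001, -0.0]
ft_force: [-0.7, 3.6, 5.9]
grip_width: 0.0174
grip_force: 55.0
```

Run:
```python
from h import *
for c in("top","scene","wrist"):
    p=robot.camera(c)
    for n in("leaf_bar","post_top"):print(c,n,[(a["xyz"],a["p"]) for a in robot.tip_of(p,n)[:1]])
o=robot.get_obs();print(o["time"],o["position"],o["tool_rot"],o["grip_width"],o["grip_force"],o["ft_force"])
```

```text
top leaf_bar [([0.59, 0.194, 0.0605], 0.87)]
top post_top []
scene leaf_bar [([0.5929, 0.1966, 0.058], 0.86)]
scene post_top [([0.4923, 0.1111, 0.0976], 0.91)]
wrist leaf_bar [([0.5924, 0.1933, 0.0561], 0.89)]
wrist post_top [([0.489, 0.1084, 0.0973], 0.7)]
16.8333 [0.4911073 0.1097432 0.0774312] [ 9.99124645e-01 -4.18183370e-02  9.92943256e-04 -4.30014104e-04] 0.017770633791207874 55.00229895114899 [-0.18974055  4.27345294  6.2446672 ]
```

Call:
move_arm:
  series: "-4 0 0 0 0 0; -8 0 0 0 0 0; -12 0 0 0 0 0; -16 0 0 0 0 0; -20 0 0 0 0 0; -24 0 0 0 0 0; -27 0 0 0 0 0; -27 0 0 0 0 0"

```text
time: 17.5
position: [0.4693, 0.1114, 0.0775]
tool_rot: [0.999, -0.042, 0.006, -0.0]
ft_force: [8.5, 2.2, -2.4]
grip_width: 0.0176
grip_force: 55.0
```

Run:
```python
from h import *
for c in("top","scene","wrist"):
    p=robot.camera(c)
    for n in("leaf_bar","post_top"):print(c,n,[(a["xyz"],a["p"]) for a in robot.tip_of(p,n)[:1]])
o=robot.get_obs();print(o["time"],o["position"],o["grip_width"],o["grip_force"],o["ft_force"])
d=R.from_euler("z",-5,degrees=True).inv().apply(o["position"]-[.4911,.1097,.0774]);print(d)
```

```text
top leaf_bar []
top post_top []
scene leaf_bar [([0.5948, 0.1915, 0.0587], 0.78)]
scene post_top [([0.47, 0.1094, 0.0998], 0.78)]
wrist leaf_bar [([0.5915, 0.1939, 0.0549], 0.61)]
wrist post_top [([0.4674, 0.107, 0.0982], 0.78)]
17.95 [0.46983821 0.11137503 0.07745952] 0.017332851532770352 54.98348951339722 [ 7.7511488   2.87164338 -1.92695427]
[-2.13268665e-02 -1.84430150e-04  5.95166237e-05]
```

Call:
move_arm:
  series: "-3 0 0 0 0 0; -6 0 0 0 0 0; -9 0 0 0 0 0; -10 0 0 0 0 0; -10 0 0 0 0 0; -10 0 0 0 0 0; -10 0 0 0 0 0"

```text
time: 18.53
position: [0.461, 0.112, 0.0775]
tool_rot: [0.999, -0.042, 0.008, -0.0]
ft_force: [9.5, 2.9, -3.9]
grip_width: 0.0174
grip_force: 55.0
```

Run:
```python
from h import *
import cv2
for c in("scene","wrist","scene","wrist"):
    p=robot.camera(c)
    for n in("leaf_bar","post_top"):print(c,n,[(a["xyz"],a["p"]) for a in robot.tip_of(p,n)[:1]])
cv2.imwrite("pics/w6.png",cv2.resize(p["img"][60:320,190:380,::-1],None,fx=2.3,fy=2.3,interpolation=2))
o=robot.get_obs();print(o["time"],o["position"],o["tool_rot"],o["grip_width"],o["grip_force"],o["ft_force"])
d=R.from_euler("z",-5,degrees=True).inv().apply(o["position"]-[.4911,.1097,.0774]);print(d)
```

```text
scene leaf_bar [([0.5936, 0.1952, 0.0581], 0.72)]
scene post_top [([0.4613, 0.1127, 0.1025], 0.97)]
wrist leaf_bar [([0.5937, 0.1959, 0.052], 0.98)]
wrist post_top [([0.4616, 0.1103, 0.0976], 0.94)]
scene leaf_bar [([0.5949, 0.1957, 0.059], 0.91)]
scene post_top [([0.461, 0.1152, 0.0999], 0.89)]
wrist leaf_bar [([0.5944, 0.1941, 0.0582], 0.58)]
wrist post_top [([0.4601, 0.1067, 0.098], 0.7)]
19.1333 [0.46100825 0.11203752 0.0774676 ] [ 9.99093337e-01 -4.18859838e-02  7.61424237e-03 -3.04139259e-04] 0.01754758243039317 54.97970402240753 [ 9.81807041  2.39163951 -3.32255063]
[-3.01809719e-02 -2.94038933e-04  6.76037138e-05]
```

View pics/w6.png

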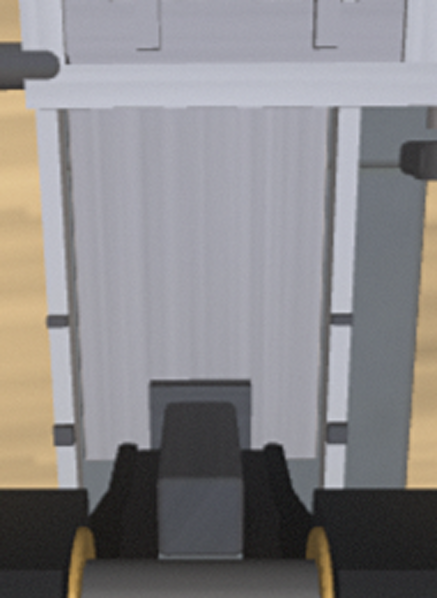

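The crop shows the post's foot edge about 13–14 mm from the half marks at row 433. So the post stands level with half travel, agreeing with 30.2 mm of TCP travel and 10 N of pull.

Run:
```python
from rig import robot
print(robot.get_obs()["position"],robot.hand_in())
```

```text
the job is handed in; nothing more can be done
[0.46100825 0.11203752 0.0774676 ] None
```

I handed the job in with the frame turned over onto its stop (ribs up), and the gripper holding the shutter steady at about 30 mm. The hand-in returned no verdict.

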